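# Weigh out counterweight rings on a dental bench scale

## Task

Make up a counterweight for the casting machine: thread brass rings from the blue mat one at a time onto the spindle of the dial scale, each slid fully down before it is let go and never dropped, until the needle rests inside the green sector; leave the spare rings lying on the mat. The spindle stands a little off the middle of its hub, so feel for it gently: never press the needle into the red. Leave the bottle, the box of teeth and the screwdriver alone.

Things in the scene. Friction and masses are not known exactly. Their poses are not given: they have to be found in the camera images.
- needle (a joint): Dial reading: angle of the black needle, 0 with an empty scale, growing clockwise seen from above, 0.5 rad per 100 g (0.98 N); black ticks every 0.5 rad, red overload mark at 4.2 rad. It follows the pan at once: the pan is on a spring and sinks 2.0 mm per 100 g (0.5 N per mm), so it also shows how hard the robot presses on it.
- sector (a joint): Angle of the middle of the green sector on the dial (the wanted weight), in the needle's units and sense; already set, somewhere from 0.88 to 1.62 rad, so two or three rings are needed. The sector reaches 0.30 rad to either side.
- needle_tip (a point): Tip of the black needle, 42 mm from the dial centre; its x axis points outward along the needle.
- target_mark (a point): Middle of the green sector, 36 mm from the dial centre; its x axis points outward through the middle of the sector.
- pan_hub (a point): Centre of the top face of the steel hub (30 mm across, 8 mm above the flat steel pan, 110 mm across), 84 mm over the bench when empty. A 12 mm brass spindle with a 1 mm bevelled top stands 48 mm up from this face, but on an eccentric bush: its axis is 5.5 mm from this point, in a direction that varies and is NOT given, and stays put in the work.
- scale: Grey bench scale, fixed; origin on the bench straight under the middle of the hub; x runs from the pan to the dial, z up. Housing 290 x 130 mm, 46 mm tall. The pan moves up and down only. To find the spindle by feel, hold a ring level, touch the spindle's top lightly and slide the ring round on it: the ring drops over and the pan springs back when the hole is over the spindle.
- dial_centre (a point): Centre of the round white dial (112 mm across), 51 mm above the bench, 145 mm from the middle of the hub. Its x axis points from the pan to the dial; the needle at 0 points along it.
- ring0_mid (a point): Centre (half-way up) of a loose brass weight ring lying flat on the blue mat (mat 4 mm thick): 36 mm across, 14 mm tall, with a 15 mm through hole, near 100 g (within 8 per cent). z is its axis. One of four alike, about 100 mm apart.
- ring1_mid (a point): Centre (half-way up) of a loose brass weight ring lying flat on the blue mat (mat 4 mm thick): 36 mm across, 14 mm tall, with a 15 mm through hole, near 100 g (within 8 per cent). z is its axis. One of four alike, about 100 mm apart.
- ring2_mid (a point): Centre (half-way up) of a loose brass weight ring lying flat on the blue mat (mat 4 mm thick): 36 mm across, 14 mm tall, with a 15 mm through hole, near 100 g (within 8 per cent). z is its axis. One of four alike, about 100 mm apart.
- ring3_mid (a point): Centre (half-way up) of a loose brass weight ring lying flat on the blue mat (mat 4 mm thick): 36 mm across, 14 mm tall, with a 15 mm through hole, near 100 g (within 8 per cent). z is its axis. One of four alike, about 100 mm apart.
- bottle_mid (a point): Half-way up a standing amber bottle, 48 mm across and 110 mm tall. A bystander.
- toothbox_mid (a point): Half-way up a grey open box of teeth, 85 x 120 mm, 35 mm tall with a red upright card to 80 mm. A bystander.
- driver_mid (a point): A small screwdriver, about 160 mm long, lying on the bench (this point is near its middle, 10 mm up). A bystander.
Things that resemble listed ones, but are neither listed nor needed, are in the scene too. What is shaped like the part that bears ring0_mid but pink or purple is not meant. What is shaped like the part that bears ring1_mid but turquoise is not meant.

How it is judged:
On the way, in this order (a step that is already met when the one before it is completed fails the run):
1. a first ring is threaded fully down on the spindle, on the hub, and let go (((horizontal distance between ring0_mid and pan_hub below 0.009 m and angle between ring0_mid's own z axis and vertical below 0.07 rad and z of ring0_mid in the frame of pan_hub between 0.004 and 0.01 m and contact force between the fingers and ring0 below 0.05 N) or (horizontal distance between ring1_mid and pan_hub below 0.009 m and angle between ring1_mid's own z axis and vertical below 0.07 rad and z of ring1_mid in the frame of pan_hub between 0.004 and 0.01 m and contact force between the fingers and ring1 below 0.05 N) or (horizontal distance between ring2_mid and pan_hub below 0.009 m and angle between ring2_mid's own z axis and vertical below 0.07 rad and z of ring2_mid in the frame of pan_hub between 0.004 and 0.01 m and contact force between the fingers and ring2 below 0.05 N) or (horizontal distance between ring3_mid and pan_hub below 0.009 m and angle between ring3_mid's own z axis and vertical below 0.07 rad and z of ring3_mid in the frame of pan_hub between 0.004 and 0.01 m and contact force between the fingers and ring3 below 0.05 N))), for 0.2 s.
2. a second ring is threaded fully down on top of the first and let go (((horizontal distance between ring0_mid and pan_hub below 0.009 m and angle between ring0_mid's own z axis and vertical below 0.07 rad and z of ring0_mid in the frame of pan_hub between 0.018 and 0.0245 m and contact force between the fingers and ring0 below 0.05 N) or (horizontal distance between ring1_mid and pan_hub below 0.009 m and angle between ring1_mid's own z axis and vertical below 0.07 rad and z of ring1_mid in the frame of pan_hub between 0.018 and 0.0245 m and contact force between the fingers and ring1 below 0.05 N) or (horizontal distance between ring2_mid and pan_hub below 0.009 m and angle between ring2_mid's own z axis and vertical below 0.07 rad and z of ring2_mid in the frame of pan_hub between 0.018 and 0.0245 m and contact force between the fingers and ring2 below 0.05 N) or (horizontal distance between ring3_mid and pan_hub below 0.009 m and angle between ring3_mid's own z axis and vertical below 0.07 rad and z of ring3_mid in the frame of pan_hub between 0.018 and 0.0245 m and contact force between the fingers and ring3 below 0.05 N))), for 0.2 s.
At the end, for the whole second after the job is handed in: The needle rests within 0.30 rad of the middle of the green sector (inside it); every ring is either threaded on the spindle and lying flat in the stack (within 4 degrees, seated one on the other), or lies on the mat or bench at least 90 mm from the spindle; all at rest and released (angle between the x axis of needle_tip and the x axis of target_mark, either way round below 0.3 rad and value of joint needle below 2.5 rad and ((horizontal distance between ring0_mid and pan_hub below 0.009 m and angle between ring0_mid's own z axis and vertical below 0.07 rad and z of ring0_mid in the frame of pan_hub between 0.004 and 0.038 m) or (horizontal distance between ring0_mid and pan_hub above 0.09 m and height (world z) of ring0_mid below 0.016 m)) and ((horizontal distance between ring1_mid and pan_hub below 0.009 m and angle between ring1_mid's own z axis and vertical below 0.07 rad and z of ring1_mid in the frame of pan_hub between 0.004 and 0.038 m) or (horizontal distance between ring1_mid and pan_hub above 0.09 m and height (world z) of ring1_mid below 0.016 m)) and ((horizontal distance between ring2_mid and pan_hub below 0.009 m and angle between ring2_mid's own z axis and vertical below 0.07 rad and z of ring2_mid in the frame of pan_hub between 0.004 and 0.038 m) or (horizontal distance between ring2_mid and pan_hub above 0.09 m and height (world z) of ring2_mid below 0.016 m)) and ((horizontal distance between ring3_mid and pan_hub below 0.009 m and angle between ring3_mid's own z axis and vertical below 0.07 rad and z of ring3_mid in the frame of pan_hub between 0.004 and 0.038 m) or (horizontal distance between ring3_mid and pan_hub above 0.09 m and height (world z) of ring3_mid below 0.016 m)) and linear speed of each of ring0, ring1, ring2, ring3 below 0.03 m/s and velocity of joint needle between -0.2 and 0.2 rad/s); the robot touches nothing.
It fails at once if the needle is pressed into the red (past 4.2 rad, 8.2 N on the scale in all) (value of joint needle above 4.2 rad).
It fails at once if a ring is dropped on the scale (falls free of the fingers faster than 0.3 m/s, about 5 mm of fall) ((horizontal distance between ring0_mid and pan_hub below 0.06 m and contact force between the fingers and ring0 below 0.05 N and linear speed of ring0 above 0.3 m/s) or (horizontal distance between ring1_mid and pan_hub below 0.06 m and contact force between the fingers and ring1 below 0.05 N and linear speed of ring1 above 0.3 m/s) or (horizontal distance between ring2_mid and pan_hub below 0.06 m and contact force between the fingers and ring2 below 0.05 N and linear speed of ring2 above 0.3 m/s) or (horizontal distance between ring3_mid and pan_hub below 0.06 m and contact force between the fingers and ring3 below 0.05 N and linear speed of ring3 above 0.3 m/s)).
It fails at once if the bottle, the box of teeth or the screwdriver is moved by more than 30 mm, or the bottle tipped (distance of any of bottle_mid, toothbox_mid, driver_mid from where it was at the start of the episode above 0.03 m or angle between bottle_mid's own z axis and vertical above 0.4 rad).
It also fails if it takes over 72 s, if anything falls off the work surface, if the arm or the gripper's body presses on something with over 40 N, if the wrist force passes 120 N, or if a joint passes its speed limit or range.

## Robot

A 7-joint arm with a two-finger parallel gripper is mounted at the origin on the work surface. World frame = base frame: x ahead of the robot, y to its left, z up, the work surface at z = 0. Lengths are in m, angles in rad, forces in N, time in s.
With the tool pointing down it reaches from about 0.4 to 0.85 m from the base axis. Payload 10.4 kg.
Tool frame: the origin (TCP) lies at the very end of the fingers, on their centre line; the grasp point (between the pads) lies manip.hold_point_z behind it (manip.hold_point_z is the distance from the TCP to the grasp point, in m); z points along the fingers, y is the direction in which the jaws open and shut (so a half turn about z gives the same grasp; the last joint's range is limited). The gripper opens to 85 mm and grips with 20 to 120 N. Pads are 22 mm wide; open, the fingers measure 114 mm over their backs; the gripper's body (76 mm by 85 mm) begins 54 mm behind the grasp point. The pads swing forward as they close: fully open they stand 13 mm farther back than shut.
Start: joints at [-1.171, 0.332, -0.065, 1.46, 0.022, 1.35, -0.088], TCP at [0.256, 0.57, 0.231] pointing down, gripper open.
Joint ranges: [-2.6, 2.6], [-0.5, 2.12], [-1.47, 1.34], [0.16, 2.42], [-1.27, 4.41], [0.06, 2.06], [-2.6, 2.6]. Speed limits (rad/s): [2.22, 2.22, 2.79, 2.79, 3.14, 3.14, 3.14].

## Interface

Orientations are given as a unit quaternion [x, y, z, w].
In Python, from workcell import manip gives the robot as it stands.
- The arm moves only by the tool jog_arm, never from a script. Its arguments are lists of equal length, an entry for each row: "translation": the shift along the world's x, y, z in mm, a list of three; "turn": the turn about the world's z in degrees. In form: {"translation": [[x, y, z], ...], "turn": [turn, ...]}. A call has 1 to 12 rows; each row is the pose to reach, as a shift and turn from the pose measured when the call began; what a row does not reach only later rows make up. A row lasts 1/12 s, in which the tool goes at most 41.7 mm and 7.16 degrees, less where a joint would pass 70% of its speed; a pose out of reach is approached as far as the arm can. A call with a gripper value outside its range is refused whole. "grip" is the finger opening in mm, from 0 to 85.4, set as the call begins (left out, the last holds). The fingers move at their own pace and stop on an object; "grip_force" is the grip in N (left out, the last holds). Time passes only in rows, so rows that repeat a pose let the fingers close. It gives the time, the measured TCP pose, the force and the opening at its end, in the units of the state.
- manip.get_obs(): the state, without advancing time (a new reading comes with each control period).
- manip.camera(name): name is "side" or "top"; returns a dict with "frame" (420x560x3 uint8, red, green, blue), "mtx" (3x3 intrinsics, pixels), "k1" (the pictures are not rectified: a ray, as slopes to the right and down, at radius r is drawn at 1 + k1 r^2 times it, then the intrinsics apply), "pose" (4x4, takes a point from camera to world coordinates). Camera axes: x right, y down, z forward; pixel columns grow to the right and rows downward; lengths in m; the calibration is good to about 2 mm. A picture is of the moment at which its call begins. There is no depth.
- manip.hand_in(): hands the job in, once; it reports no verdict.
Trained networks look in a picture, given as the dict that the camera call returned (one of the last four; its "shot" number tells which), for a name from the list of things; names that differ only in an ending like _2 or _b are one class to them, and where a whole thing is asked for, a point or a joint stands for the part that bears it (a point fixed in the world has none). Each returns a list of dicts, best first, with "confidence" (0 to 1); they miss things now and then, are a little off and sometimes report something else, mostly with a low value. They report only what shows in the picture. A call takes as long as a camera call. They do not tell look-alikes from the thing itself.
- manip.outline_of(picture, label): "mask" (420x560 bool, what is visible of it) and "extent" ([left, top, right, bottom] in pixels, round what is visible of it).
- manip.pinpoint(picture, label): "at" ([column, row] in pixels: a listed point, or the origin of a listed thing).
The state is a dict: "clock": time; "joint_pos": joint angles; "joint_velocities": joint speeds; "tau": joint torques, N m; "position": TCP position; "ee_rot": TCP orientation; "ft_force": force on the tool from outside, world axes, zero at the start; "torque": the same for the moment, N m; "grip_width": opening from 0.0 (shut) to 1.0 (fully open).
Only numpy, scipy, OpenCV 4.12 (cv2) and the standard library are available. Lean on these libraries where they do the work, as an engineer would, in place of code of your own. Each camera call takes 0.05 s, during which the arm holds its last target. There are 200 camera calls.

## Working session

There is one attempt and no reset: what is moved stays moved. The work goes in short steps, Python scripts to look and compute and a tool call to move; the robot and the scene stay as the last step left them, time stands still between calls to the robot, and variables do not carry over. Pictures are saved under pics/ and viewed, about 8 in all and at most 12, crops included, and the job is handed in when it is done.

Besides the shell and the picture viewer there is one more tool, called in YAML: its name, and indented under it one key for each argument. jog_arm: Moves the arm, as the interface text tells. Its arguments: {"type":"object","properties":{"translation":{"type":"array"},"turn":{"type":"array"},"grip":{"type":"number"},"grip_force":{"type":"number"}},"required":["translation","turn"]}

```bash
mkdir -p pics
cat > h.py <<'E'
import numpy as np, cv2
from workcell import manip
def ray(p,uv):
    K=p["mtx"]; d=np.array([(uv[0]-K[0][2])/K[0][0],(uv[1]-K[1][2])/K[1][1]]); s=d.copy()
    for _ in range(20): s=d/(1+p["k1"]*(s@s))
    T=np.array(p["pose"]); return T[:3,3],T[:3,:3]@np.array([s[0],s[1],1.])
def at_z(p,uv,z):
    o,v=ray(p,uv); return o+v*(z-o[2])/v[2]
def proj(p,X):
    T=np.array(p["pose"]); c=T[:3,:3].T@(np.array(X)-T[:3,3]); s=c[:2]/c[2]; s=s*(1+p["k1"]*(s@s)); K=p["mtx"]
    return np.array([K[0][0]*s[0]+K[0][2],K[1][1]*s[1]+K[1][2]])
def tri(a,ua,b,ub):
    o1,v1=ray(a,ua);o2,v2=ray(b,ub);A=np.stack([v1,-v2],1);t=np.linalg.lstsq(A,o2-o1,rcond=None)[0]
    P,Q=o1+t[0]*v1,o2+t[1]*v2; return (P+Q)/2,np.linalg.norm(P-Q)
def save(p,n): cv2.imwrite("pics/"+n,p["frame"][:,:,::-1])
E
python3 - <<'E'
from h import *
np.set_printoptions(precision=4,suppress=True)
o=manip.get_obs();print(o["clock"],o["position"],o["ee_rot"],o["ft_force"],o["grip_width"],manip.hold_point_z)
a=manip.camera("top");b=manip.camera("side")
cv2.imwrite("pics/a.png",np.vstack([a["frame"]])[:,:,::-1]);save(b,"b.png")
Z=dict(ring0_mid=.011,ring1_mid=.011,ring2_mid=.011,ring3_mid=.011,pan_hub=.084,dial_centre=.051,needle_tip=.053,target_mark=.051,bottle_mid=.055,toothbox_mid=.0175,driver_mid=.01,scale=0)
for p in (a,b):
  print(np.array(p["pose"]))
  for n,z in Z.items():
    for r in manip.pinpoint(p,n)[:6]:
      print(n,np.round(r["at"],1),round(r["confidence"],2),at_z(p,r["at"],z))
E
```

```text
0.0 [0.2563 0.5696 0.2306] [ 0.2098  0.9777 -0.0007 -0.0001] [-0.3327  0.5813 -1.0054] 1.0028622030997572 0.0187
[[ 0.0171 -0.9885  0.15    0.3362]
 [-0.9998 -0.018  -0.0047 -0.0056]
 [ 0.0074 -0.1499 -0.9887  1.3719]
 [ 0.      0.      0.      1.    ]]
ring0_mid [316.3 238.2] 0.69 [ 0.4477 -0.1148  0.011 ]
ring0_mid [321.1 290.7] 0.59 [ 0.3154 -0.1275  0.011 ]
ring0_mid [365.8 289.4] 0.44 [ 0.3209 -0.2402  0.011 ]
ring1_mid [307.6 206.8] 0.69 [ 0.5286 -0.0918  0.011 ]
ring1_mid [301.1 154.9] 0.59 [ 0.666  -0.0735  0.011 ]
ring1_mid [352.3 239.2] 0.44 [ 0.4469 -0.207   0.011 ]
ring2_mid [351.5 238.2] 0.66 [ 0.4494 -0.205   0.011 ]
ring3_mid [346.2 197.2] 0.72 [ 0.5556 -0.1918  0.011 ]
pan_hub [219.8 217.3] 0.74 [0.4886 0.1268 0.084 ]
dial_centre [220.4 159.4] 0.75 [0.6407 0.1336 0.051 ]
needle_tip [220.7 143.9] 0.47 [0.6806 0.1339 0.053 ]
target_mark [237.1 160.5] 0.6 [0.6386 0.0911 0.051 ]
bottle_mid [103.2 237.1] 0.75 [0.4381 0.4139 0.055 ]
bottle_mid [222.6 161.9] 0.61 [0.6334 0.1274 0.055 ]
toothbox_mid [452.4 232.6] 0.72 [ 0.4682 -0.4601  0.0175]
driver_mid [331.8 140. ] 0.76 [ 
[... 437 characters left out ...]
1_mid [281.7 248.2] 0.59 [ 0.5274 -0.0959  0.011 ]
ring2_mid [253.5 277.3] 0.52 [ 0.4551 -0.2008  0.011 ]
ring3_mid [299.1 273.4] 0.7 [ 0.5589 -0.1959  0.011 ]
pan_hub [261.7 179.6] 0.92 [0.4906 0.1289 0.084 ]
dial_centre [315.  188.4] 0.89 [0.6399 0.1251 0.051 ]
needle_tip [286.7 249.4] 0.69 [ 0.5339 -0.1589  0.053 ]
target_mark [313.6 192.4] 0.36 [0.6327 0.1027 0.051 ]
bottle_mid [243.8 147.5] 0.88 [0.444  0.4151 0.055 ]
toothbox_mid [267.4 364.3] 0.77 [ 0.4723 -0.4534  0.0175]
toothbox_mid [299.5 272.5] 0.62 [ 0.5592 -0.2007  0.0175]
toothbox_mid [261.6 178.3] 0.5 [0.4949 0.2632 0.0175]
driver_mid [364.9 260.3] 0.96 [ 0.7194 -0.1596  0.01  ]
scale [265.3 201.7] 0.73 [0.4999 0.1502 0.    ]
```

View pics/a.png

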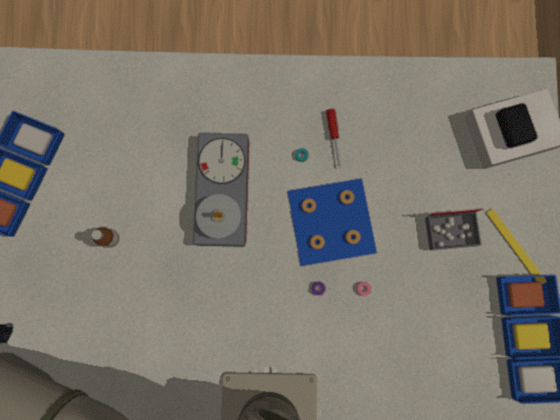

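View pics/b.png

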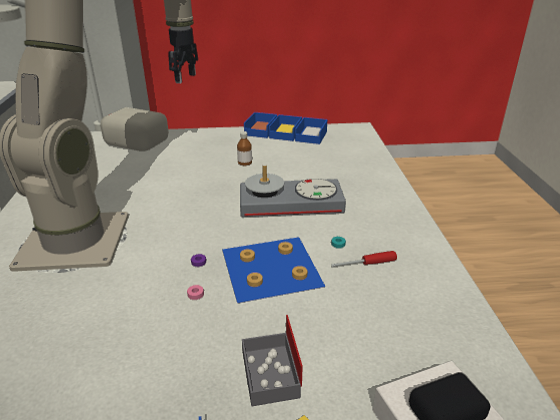

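Run:
```python
from h import *
np.set_printoptions(precision=4,suppress=True)
a=manip.camera("top");b=manip.camera("side")
ca=cv2.resize(a["frame"][125:270,190:385],None,fx=4,fy=4,interpolation=cv2.INTER_CUBIC)
cb=cv2.resize(b["frame"][155:305,220:350],None,fx=4,fy=4,interpolation=cv2.INTER_CUBIC)
cv2.imwrite("pics/ca.png",ca[:,:,::-1]);cv2.imwrite("pics/cb.png",cb[:,:,::-1])
for p,n in((a,"top"),(b,"side")):
  hsv=cv2.cvtColor(p["frame"],cv2.COLOR_RGB2HSV)
  print(n)
  m=cv2.inRange(hsv,(8,90,60),(28,255,255))
  k,l,s,c=cv2.connectedComponentsWithStats(m)
  for i in range(1,k):
    if 12<s[i][4]<400 and 190<c[i][0]<385 and 130<c[i][1]<310: print("brass",s[i],c[i],at_z(p,c[i],.018)[:2])
  m=cv2.inRange(hsv,(50,90,50),(80,255,255))
  k,l,s,c=cv2.connectedComponentsWithStats(m)
  for i in range(1,k):
    if 12<s[i][4]: print("green",s[i],c[i],at_z(p,c[i],.051)[:2])
  for nm in("pan_hub","ring0_mid"):
    for r in manip.outline_of(p,nm)[:8]:
      ys,xs=np.nonzero(r["mask"]);print(nm,r["extent"],round(r["confidence"],2),xs.mean(),ys.mean(),len(xs))
```

```text
top
brass [340 191  14  13 115] [346.3478 196.7739] [ 0.5556 -0.1912]
brass [302 199  13  13 113] [308.2124 205.2566] [ 0.5317 -0.0929]
brass [213 211  10  10  80] [217.575 215.3  ] [0.5015 0.1395]
brass [346 230  14  14 116] [352.5345 236.5345] [ 0.4531 -0.2066]
brass [311 236  13  13 112] [316.8036 241.7768] [ 0.438  -0.1156]
green [232 157   6   8  37] [234.7568 160.7297] [0.6379 0.097 ]
pan_hub [194.4, 194.6, 242.7, 238.9] 0.59 217.9329829172142 215.56504599211564 1522
pan_hub [326.8, 110.1, 339.1, 167.4] 0.41 333.0840108401084 127.44444444444444 369
ring0_mid [312.2, 233.4, 324.9, 246.5] 0.54 316.76666666666665 241.05 120
ring0_mid [313.1, 283.2, 327.1, 294.8] 0.51 317.8484848484849 289.010101010101 99
side
brass [237 138  14  14 145] [243.7172 144.9793] [0.4435 0.52  ]
brass [238 161  14   5  36] [244.4444 163.1111] [0.4438 0.3737]
brass [260 166   9  16  77] [264.2857 174.4545] [0.5044 0.2873]
brass [279 242  14  12 132] [285.0227 247.8106] [ 0.5348 -0.1046]
brass [240 250  15  12 145] [247.0552 255.2276] [ 0.4424 -0.1265]
brass [292 267  15  13 162] [299.1914 272.642 ] [ 0.5584 -0.2018]
brass [247 273  15  14 170] [254.1529 279.2588] [ 0.4563 -0.2162]
green [314 192   8   3  18] [317.5556 193.2778] [0.643  0.0969]
pan_hub [243.1, 167.2, 283.3, 194.7] 0.66 263.9223880597015 182.0402985074627 670
ring0_mid [190.0, 287.0, 200.0, 299.8] 0.6 194.828025477707 292.3312101910828 157
ring0_mid [192.9, 255.3, 205.2, 267.3] 0.59 197.93589743589743 260.1666666666667 156
ring0_mid [239.5, 249.9, 253.2, 262.8] 0.44 246.82608695652175 255.47101449275362 138
```

View pics/ca.png

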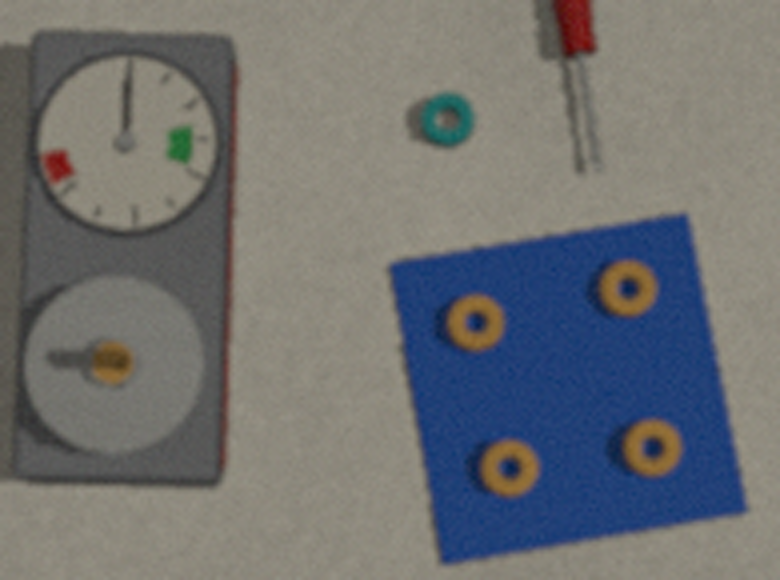

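View pics/cb.png

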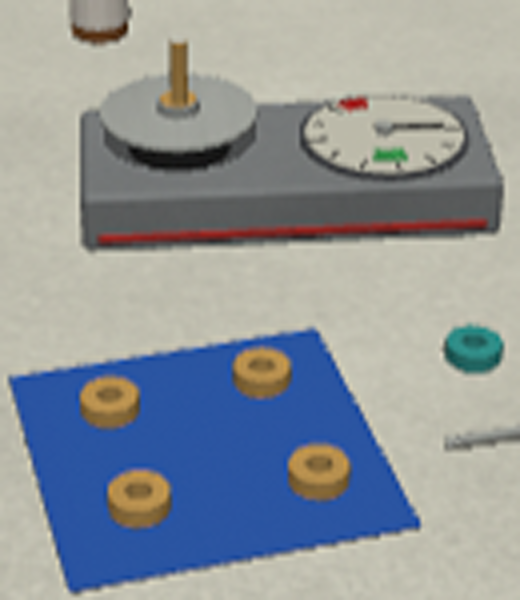

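```bash
cat >> h.py <<'E'
from scipy.optimize import least_squares
def cylmask(p,x,y,r,z0,z1,hole=0):
    t=np.linspace(0,2*np.pi,40); S=16
    P=np.array([proj(p,(x+r*np.cos(u),y+r*np.sin(u),z)) for z in(z0,z1) for u in t])
    o=np.floor(P.min(0))-2; m=np.zeros((60*S,60*S),np.uint8)
    cv2.fillConvexPoly(m,cv2.convexHull(((P-o+.5)*S).astype(np.int32)),1)
    M=cv2.moments(m,True); return np.array([M["m10"]/M["m00"],M["m01"]/M["m00"]])/S+o-.5+.5/S
def blobs(p):
    m=cv2.inRange(cv2.cvtColor(p["frame"],cv2.COLOR_RGB2HSV),(8,90,60),(28,255,255))
    out=[]
    for c in cv2.findContours(m,cv2.RETR_EXTERNAL,cv2.CHAIN_APPROX_NONE)[0]:
        f=np.zeros_like(m);cv2.drawContours(f,[c],-1,1,-1);M=cv2.moments(f,True)
        if 12<M["m00"]<400: out.append(np.array([M["m10"],M["m01"]])/M["m00"])
    return np.array(out)
def fit(p,c,r,z0,z1,x0):
    x=np.array(x0,float)
    for _ in range(4):
        e=c-cylmask(p,*x,r,z0,z1); J=np.stack([(proj(p,(x[0]+.01*(k==0),x[1]+.01*(k==1),(z0+z1)/2))-proj(p,(x[0],x[1],(z0+z1)/2)))/.01 for k in(0,1)],1)
        x=x+np.linalg.solve(J,e)
    return x
R={"A":(.532,-.094),"B":(.556,-.192),"C":(.453,-.206),"D":(.441,-.117)}
E
python3 - <<'E'
from h import *
np.set_printoptions(precision=4,suppress=True)
for n in("top","side"):
  p=manip.camera(n);B=blobs(p)
  for k,x in R.items():
    u=proj(p,(*x,.011));c=B[np.argmin(((B-u)**2).sum(1))];print(n,k,fit(p,c,.018,.004,.018,x))
  u=proj(p,(.489,.132,.11));c=B[np.argmin(((B-u)**2).sum(1))];print(n,"spindle",c,fit(p,c,.006,.085,.132,(.489,.132)))
  hsv=cv2.cvtColor(p["frame"],cv2.COLOR_RGB2HSV);u=proj(p,(.49,.13,.076)).astype(int)
  print(p["frame"][u[1],u[0]-16:u[0]+26:2].tolist())
E
```

```text
top A [ 0.5327 -0.0934]
top B [ 0.5567 -0.1921]
top C [ 0.4535 -0.2075]
top D [ 0.4385 -0.116 ]
top spindle [217.6203 215.2532] [0.4903 0.1295]
[[115, 116, 110], [100, 102, 95], [102, 102, 97], [102, 101, 97], [84, 86, 82], [98, 93, 86], [119, 91, 51], [121, 91, 46], [116, 88, 47], [103, 76, 36], [125, 100, 69], [110, 109, 103], [120, 120, 115], [117, 115, 109], [121, 122, 115], [119, 119, 114], [117, 116, 111], [121, 121, 115], [117, 119, 111], [111, 108, 103], [88, 88, 88]]
side A [ 0.5358 -0.0949]
side B [ 0.5595 -0.193 ]
side C [ 0.4563 -0.2074]
side D [ 0.4423 -0.117 ]
side spindle [264.2857 174.4545] [0.4975 0.1112]
[[160, 162, 154], [153, 155, 149], [153, 156, 150], [154, 156, 150], [153, 156, 150], [155, 157, 150], [157, 160, 153], [113, 116, 112], [159, 138, 104], [146, 121, 84], [150, 124, 84], [152, 139, 111], [77, 79, 77], [160, 163, 156], [159, 162, 156], [160, 162, 155], [157, 159, 153], [159, 161, 154], [158, 160, 153], [157, 159, 152], [128, 130, 128]]
```

jog_arm:
  translation:
    - [40,-30,0]
    - [80,-60,0]
    - [110,-90,0]
    - [140,-130,0]
    - [160,-170,0]
    - [170,-210,0]
    - [180,-250,0]
    - [190,-290,0]
    - [190,-330,0]
    - [190,-370,0]
    - [190,-410,0]
    - [190,-450,0]
  turn: [0,0,0,0,0,0,0,0,0,0,0,0]
  grip: 60

```text
clock: 2.7
position: [0.4461, 0.1365, 0.2315]
ee_rot: [0.21, 0.978, 0.0, 0.0]
ft_force: [1.2, 0.3, -0.5]
grip_width: 0.704
```

jog_arm:
  translation:
    - [-2,-40,0]
    - [-4,-80,-10]
    - [-6,-120,-30]
    - [-6,-160,-60]
    - [-6,-200,-90]
    - [-6,-230,-120]
    - [-6,-253,-150]
    - [-6,-253,-170]
    - [-6,-253,-170]
    - [-6,-253,-170]
  turn: [0,0,0,0,0,0,0,0,0,0]

```text
clock: 3.53
position: [0.439, -0.1168, 0.0607]
ee_rot: [0.211, 0.978, -0.0, -0.001]
ft_force: [1.1, 0.4, 0.6]
grip_width: 0.703
```

Run:
```python
from h import *
np.set_printoptions(precision=4,suppress=True)
p=manip.camera("side");q=manip.camera("top")
for x in(.487,.49,.493,.496): print(x,[proj(p,(x,.1295,z)) for z in(.084,.132)],[proj(q,(x,.1295,z)) for z in(.132,)])
f=p["frame"].astype(int)
for r in range(163,184): print(r,(f[r,256:274,0]-f[r,256:274,2]).tolist())
f=q["frame"].astype(int)
print()
for r in range(208,224): print(r,(f[r,209:227,0]-f[r,209:227,2]).tolist())
cv2.imwrite("pics/c.png",np.hstack([cv2.resize(q["frame"][170:300,260:400],None,fx=3,fy=3),cv2.resize(p["frame"][190:320,190:315],None,fx=3,fy=3)])[:,:,::-1])
o=manip.get_obs();print(o["position"],o["ft_force"])
```

```text
0.487 [array([260.3741, 179.5533]), array([259.9006, 163.8976])] [array([216.6198, 215.51  ])]
0.49 [array([261.4576, 179.5083]), array([261.005 , 163.8542])] [array([216.6639, 214.2425])]
0.493 [array([262.5407, 179.4633]), array([262.1091, 163.8107])] [array([216.7079, 212.976 ])]
0.496 [array([263.6234, 179.4183]), array([263.2129, 163.7672])] [array([216.7519, 211.7104])]
163 [23, 23, 22, 16, 16, 14, 15, 17, 17, 18, 16, 17, 17, 16, 16, 17, 17, 17]
164 [22, 18, 17, 17, 15, 13, 15, 16, 16, 16, 19, 17, 17, 17, 16, 16, 17, 17]
165 [18, 17, 17, 17, 12, 18, 13, 18, 17, 17, 29, 16, 17, 18, 17, 16, 17, 16]
166 [18, 13, 14, 15, 17, 18, 20, 48, 50, 50, 39, 15, 16, 16, 16, 16, 16, 16]
167 [16, 8, 15, 15, 18, 12, 23, 46, 45, 46, 39, 15, 16, 16, 17, 16, 16, 16]
168 [16, 19, 20, 19, 13, 10, 29, 45, 46, 45, 40, 15, 16, 16, 16, 17, 17, 16]
169 [20, 22, 18, 15, 12, 14, 30, 44, 46, 46, 39, 16, 17, 17, 17, 17, 16, 17]
170 [18, 16, 14, 12, 16, 15, 29, 43, 46, 46, 39, 15, 16, 17, 17, 17, 17, 17]
171 [16, 13, 11, 2, 15, 16, 30, 43, 47, 46, 40, 16, 16, 18, 16, 16, 17, 16]
172 [11, 4, -1, -4, 7, 16, 29,
[... 1227 characters left out ...]
7, 51, 62, 55, 55, 50, 46, 45, 38, 32, 15, 6, 5, 8]
215 [5, 5, 5, 14, 36, 57, 55, 54, 53, 48, 38, 39, 34, 36, 18, 1, 5, 6]
216 [3, 2, 4, 13, 35, 55, 61, 54, 54, 46, 37, 38, 39, 41, 17, 6, 3, 5]
217 [6, 4, 1, 9, 36, 54, 57, 57, 55, 49, 51, 46, 44, 37, 16, 4, 4, 3]
218 [3, 3, 3, 4, 25, 45, 55, 55, 58, 56, 56, 50, 45, 23, 11, 2, 4, 7]
219 [4, 2, 2, 3, 11, 22, 38, 47, 52, 54, 50, 41, 26, 11, 2, 5, 5, 1]
220 [4, 5, 6, 4, 2, 8, 18, 26, 35, 36, 31, 22, 11, 3, 1, 1, 3, 5]
221 [6, 4, 5, 5, 5, 4, 5, 8, 11, 17, 10, 6, 3, 5, 4, 7, 4, 6]
222 [6, 2, 6, 1, 4, 5, 2, 4, 2, 5, 3, 6, 4, 4, 3, 3, 7, 6]
223 [3, 4, 4, 5, 5, 4, 2, 4, 2, 1, 4, 2, 6, 5, 6, 6, 4, 2]
[ 0.4412 -0.1157  0.0628] [-0.0944 -0.0941  0.8159]
```

View pics/c.png

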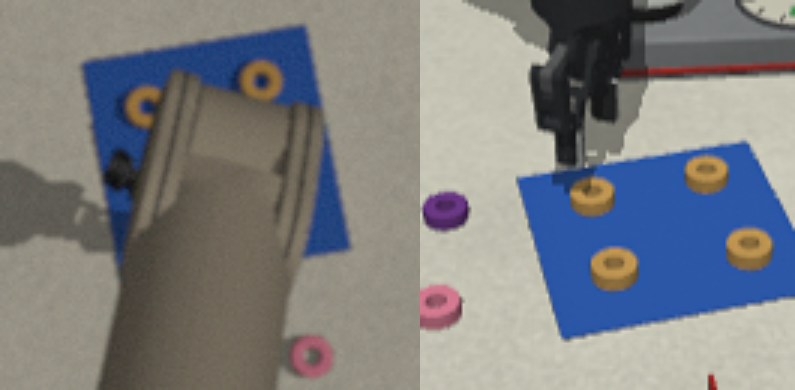

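Run:
```python
from h import *
a=cv2.imread("pics/a.png");b=cv2.imread("pics/b.png")
x=cv2.resize(a[190:242,190:242],None,fx=7.5,fy=7.5,interpolation=cv2.INTER_NEAREST);y=cv2.resize(b[155:207,238:290],None,fx=7.5,fy=7.5,interpolation=cv2.INTER_NEAREST)
cv2.imwrite("pics/d.png",cv2.convertScaleAbs(np.hstack([x,y]),alpha=1.4))
```

```text
(no output)
```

View pics/d.png

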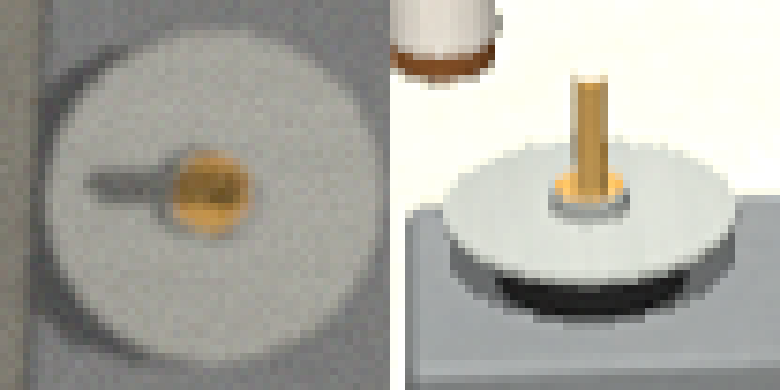

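jog_arm:
  translation:
    - [0,0,-20]
    - [0,0,-40]
    - [0,0,-53]
    - [0,0,-55]
    - [0,0,-55]
    - [0,0,-55]
  turn: [0,0,0,0,0,0]

```text
clock: 4.13
position: [0.4425, -0.1152, 0.0094]
ee_rot: [0.209, 0.978, 0.001, 0.002]
ft_force: [-0.0, 0.4, -0.7]
grip_width: 0.7
```

Run:
```python
from h import *
np.set_printoptions(precision=4,suppress=True)
p=manip.camera("top");q=manip.camera("side")
print(at_z(p,(218.0,215.9),.076),at_z(p,(217.6,215.3),.084),at_z(q,(264.1,183),.076),at_z(q,(264,179.3),.084))
```

```text
[0.4929 0.1322 0.076 ] [0.4934 0.1324 0.084 ] [0.4968 0.1234 0.076 ] [0.4971 0.1301 0.084 ]
```

jog_arm:
  translation:
    - [0,0,-1]
    - [0,0,-2]
    - [0,0,-2]
    - [0,0,-2]
    - [0,0,-2]
    - [0,0,-2]
    - [0,0,-2]
    - [0,0,-2]
  turn: [0,0,0,0,0,0,0,0]
  grip: 30
  grip_force: 30

```text
clock: 4.9
position: [0.4433, -0.1154, 0.0083]
ee_rot: [0.209, 0.978, 0.001, 0.003]
ft_force: [-2.7, 0.9, 13.1]
grip_width: 0.404
```

jog_arm:
  translation:
    - [0,0,15]
    - [0,0,50]
    - [0,0,90]
    - [0,5,130]
    - [5,30,160]
    - [15,70,162]
    - [25,110,162]
    - [35,150,162]
    - [45,190,162]
    - [50,220,162]
    - [53,236,162]
    - [53,238,162]
  turn: [0,0,0,0,0,0,0,0,0,0,0,0]

```text
clock: 5.9
position: [0.4961, 0.1268, 0.17]
ee_rot: [0.207, 0.978, 0.002, 0.003]
ft_force: [-0.6, -0.3, -1.9]
grip_width: 0.405
```

Run:
```python
from h import *
p=manip.camera("side");q=manip.camera("top")
x=cv2.resize(p["frame"][110:210,220:350],None,fx=6,fy=6,interpolation=cv2.INTER_CUBIC)
cv2.imwrite("pics/e.png",cv2.convertScaleAbs(x[:,:,::-1],alpha=1.3))
o=manip.get_obs();print(o["position"],o["ft_force"],o["ee_rot"],o["grip_width"])
```

```text
[0.49604804 0.12278838 0.17004249] [-0.46685833 -1.96547981 -0.30681867] [0.20859378 0.97799831 0.00110194 0.00259337] 0.4059883012641638
```

View pics/e.png

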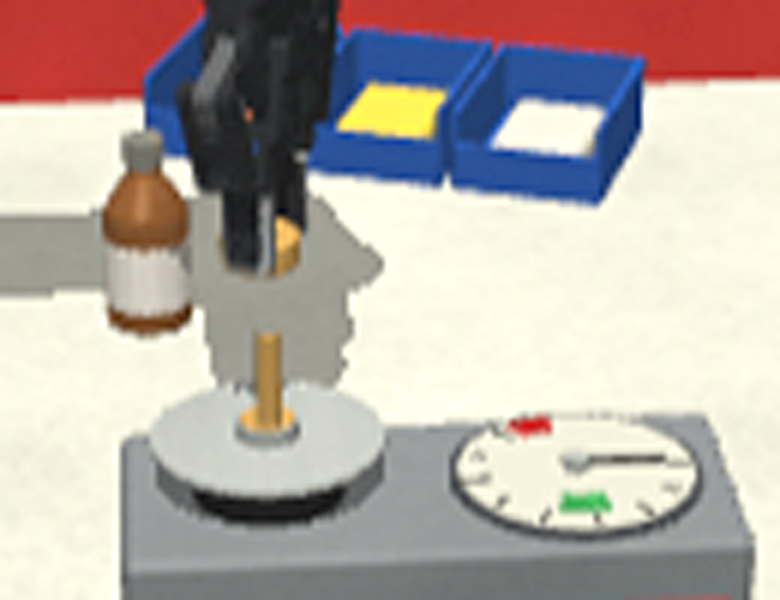

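```bash
cat >> h.py <<'E'
def needle(p=None,dbg=False):
    p=p or manip.camera("side"); z=.053
    f=p["frame"]; hsv=cv2.cvtColor(f,cv2.COLOR_RGB2HSV); C=np.array([.6435,.1265])
    best=[]
    for t in np.arange(-.2,4.3,.02):
        d=np.array([np.cos(-t),np.sin(-t)]); v=[]
        for r in np.linspace(.014,.034,21):
            u=proj(p,(*(C+r*d),z)).astype(np.float32)
            v.append(cv2.getRectSubPix(f,(1,1),(float(u[0]),float(u[1])))[0,0].max())
        best.append((np.mean(v),t))
    best.sort(); return round(best[0][1],2),round(best[0][0]),round(best[len(best)//2][0])
def st():
    o=manip.get_obs();print(np.round(o["position"],4),np.round(o["ft_force"],1),round(o["grip_width"],3),round(o["clock"],1))
E
python3 - <<'E'
from h import *
p=manip.camera("side")
f=p["frame"];hsv=cv2.cvtColor(f,cv2.COLOR_RGB2HSV)
m=cv2.inRange(hsv,(0,0,150),(179,70,255));m[:175]=0;m[206:]=0;m[:,:290]=0;m[:,342:]=0
k,l,s,c=cv2.connectedComponentsWithStats(m);print(s[1:][s[1:,4]>60])
for q in((316,189.2),(315.8,188)): print(at_z(p,q,.051))
print(proj(p,(.6435,.1265,.053)),proj(p,(.684,.1265,.053)))
print(needle(p));print(f[186:193,300:340:3,0]);st()
E
```

```text
[[290 175  52  23 753]]
[0.64199228 0.12024536 0.051     ]
[0.64242732 0.12719982 0.051     ]
[316.23716358 187.48137125] [330.47011443 186.86752451]
(np.float64(-0.2), 100, 190)
[[140 189 190 190 192 141  90  97  67  81  85 167 101 112]
 [193 190 190 190 192 112 118 140 141 152 169 142  86 118]
 [178 191 190 189 192 134 176 195 195 194 194 194  76 118]
 [132 190 190 190 190 181 193 191 191 191 192 192  78 118]
 [142 191 190 190 191 193 193 192 190 189 176 176  70 119]
 [195 191 190 190 192 182 173 193 190 190 164 164  64 119]
 [195 167 191 190 194 131 103 180 190 191 192 184  72 118]]
[0.4961 0.1217 0.1701] [ 0.4 -0.3 -0.9] 0.405 6.0
```

jog_arm:
  translation:
    - [0,1,-10]
    - [0,2,-20]
    - [0,2,-26]
    - [0,2,-31]
    - [0,2,-31]
    - [0,2,-31]
  turn: [0,0,0,0,0,0]

```text
clock: 6.55
position: [0.4959, 0.1234, 0.1388]
ee_rot: [0.21, 0.978, 0.001, 0.002]
ft_force: [1.0, 0.7, -1.0]
grip_width: 0.405
```

```bash
python3 -c "
from h import *
print(needle());st()"
```

```text
(np.float64(-0.2), 100, 190)
[0.4962 0.1235 0.1392] [ 0.7 -0.6 -0.4] 0.404 6.6
```

jog_arm:
  translation:
    - [0,1,-2]
    - [0,1,-3]
    - [0,1,-4]
    - [0,1,-5]
    - [0,1,-6]
    - [0,1,-7]
    - [0,1,-7]
  turn: [0,0,0,0,0,0,0]

```text
clock: 7.18
position: [0.4963, 0.1247, 0.1322]
ee_rot: [0.209, 0.978, 0.001, 0.003]
ft_force: [0.1, 1.0, 0.6]
grip_width: 0.405
```

```bash
sed -i 's/\[.6435,.1265\]/[.6435,.1325]/' h.py; python3 -c "
from h import *
p=manip.camera('side');print(needle(p));st()
cv2.imwrite('pics/f.png',cv2.resize(p['frame'][140:210,230:345],None,fx=6,fy=6,interpolation=cv2.INTER_CUBIC)[:,:,::-1])"
```

```text
(np.float64(1.0), 95, 190)
[0.4963 0.1247 0.1323] [0.5 1.1 0.3] 0.408 7.2
```

View pics/f.png

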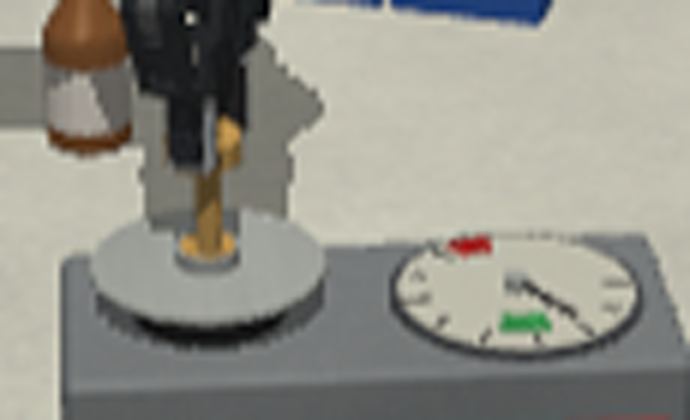

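jog_arm:
  translation:
    - [0.5,0,0]
    - [1,0,0]
    - [1.5,0,0]
    - [2,0,0]
    - [2.5,0,0]
    - [3,0,0]
    - [3,0,0]
  turn: [0,0,0,0,0,0,0]

```text
clock: 7.82
position: [0.4992, 0.1246, 0.1321]
ee_rot: [0.21, 0.978, 0.001, 0.003]
ft_force: [-0.9, 0.9, -0.4]
grip_width: 0.405
```

```bash
python3 -c "
from h import *
print(needle());st()"
```

```text
(np.float64(-0.02), 83, 190)
[0.4992 0.1247 0.1321] [-1.2  0.  -1.3] 0.406 7.9
```

jog_arm:
  translation:
    - [-0.5,0,-3]
    - [-0.5,0,-6]
    - [-0.5,0,-10]
    - [-0.5,0,-14]
    - [-0.5,0,-18]
    - [-0.5,0,-22]
    - [-0.5,0,-26]
    - [-0.5,0,-30]
    - [-0.5,0,-30]
  turn: [0,0,0,0,0,0,0,0,0]

```text
clock: 8.62
position: [0.4983, 0.1246, 0.1012]
ee_rot: [0.209, 0.978, 0.001, 0.002]
ft_force: [0.1, 0.5, -1.8]
grip_width: 0.405
```

```bash
python3 -c "
from h import *
print(needle());st()"
```

```text
(np.float64(-0.02), 84, 189)
[0.4984 0.1246 0.1017] [-1.   0.1 -0. ] 0.403 8.7
```

Free sliding. Down to seat with about 2 mm press.

jog_arm:
  translation:
    - [0,0,-3]
    - [0,0,-6]
    - [0,0,-9]
    - [0,0,-11]
    - [0,0,-13]
    - [0,0,-14.5]
    - [0,0,-15.5]
    - [0,0,-15.5]
  turn: [0,0,0,0,0,0,0,0]

```text
clock: 9.33
position: [0.4984, 0.1246, 0.0861]
ee_rot: [0.21, 0.978, 0.001, 0.002]
ft_force: [-0.8, 0.8, -0.5]
grip_width: 0.406
```

```bash
python3 -c "
from h import *
print(needle());st()"
```

```text
(np.float64(0.64), 97, 188)
[0.4984 0.1246 0.0862] [-0.1  1.2  0.3] 0.404 9.4
```

jog_arm:
  translation:
    - [0,0,0]
    - [0,0,0]
    - [0,0,0]
    - [0,0,0]
    - [0,0,0]
    - [0,0,0]
  turn: [0,0,0,0,0,0]
  grip: 56

```text
clock: 9.88
position: [0.4985, 0.1246, 0.0862]
ee_rot: [0.21, 0.978, 0.001, 0.002]
ft_force: [1.3, 0.3, -0.5]
grip_width: 0.657
```

```bash
python3 -c "
from h import *
print(needle());st()"
```

```text
(np.float64(0.48), 107, 189)
[0.4984 0.1246 0.0862] [ 0.8 -0.4  0.3] 0.656 9.9
```

jog_arm:
  translation:
    - [0,0,20]
    - [0,0,50]
    - [0,0,75]
    - [5,-20,80]
    - [10,-50,80]
    - [15,-90,80]
    - [20,-130,75]
    - [28,-165,50]
    - [33,-195,20]
    - [37,-215,-5]
    - [37.4,-219.5,-30]
    - [37.4,-219.5,-40]
  turn: [0,0,0,0,0,0,0,0,0,0,0,0]

```text
clock: 10.93
position: [0.5338, -0.097, 0.0431]
ee_rot: [0.211, 0.977, -0.0, 0.0]
ft_force: [-0.1, 0.2, -0.5]
grip_width: 0.657
```

```bash
python3 -c "
from h import *
p=manip.camera('side');print(needle(p));st()
B=blobs(p)
for k,x in R.items():
    u=proj(p,(*x,.011));c=B[np.argmin(((B-u)**2).sum(1))];print(k,u,fit(p,c,.018,.004,.018,x))
"
```

```text
(np.float64(0.48), 108, 190)
[ 0.5336 -0.0952  0.0427] [-1.4  0.4 -1.6] 0.656 11.0
A [283.48987566 247.64236334] [ 0.53638966 -0.09709323]
B [297.62566995 272.38314677] [ 0.55945981 -0.19299172]
C [252.64074166 278.83604405] [ 0.45633733 -0.20753243]
D [246.52799399 255.21833384] [ 0.45633615 -0.20753258]
```

jog_arm:
  translation:
    - [2,0,-12]
    - [2.3,0,-25]
    - [2.3,0,-33]
    - [2.3,0,-33]
    - [2.3,0,-33]
  turn: [0,0,0,0,0]

```text
clock: 11.4
position: [0.536, -0.0947, 0.01]
ee_rot: [0.21, 0.978, 0.0, -0.0]
ft_force: [0.4, 0.1, 0.8]
grip_width: 0.656
```

jog_arm:
  translation:
    - [0,0,0]
    - [0,0,0]
    - [0,0,0]
    - [0,0,0]
    - [0,0,0]
    - [0,0,0]
    - [0,0,0]
  turn: [0,0,0,0,0,0,0]
  grip: 30

```text
clock: 11.98
position: [0.5367, -0.0945, 0.0112]
ee_rot: [0.21, 0.978, 0.001, 0.0]
ft_force: [-2.4, 0.8, 6.9]
grip_width: 0.404
```

jog_arm:
  translation:
    - [0,0,20]
    - [0,0,55]
    - [0,5,95]
    - [0,15,130]
    - [-5,35,155]
    - [-12,70,160]
    - [-20,110,160]
    - [-26,150,160]
    - [-33,185,160]
    - [-38,210,160]
    - [-38.5,218,160]
    - [-38.5,219,155]
  turn: [0,0,0,0,0,0,0,0,0,0,0,0]

```text
clock: 12.98
position: [0.4982, 0.1271, 0.1673]
ee_rot: [0.208, 0.978, 0.002, 0.001]
ft_force: [0.4, -0.3, -1.2]
grip_width: 0.396
```

```bash
python3 -c "
from h import *
p=manip.camera('side');print(needle(p));st()
cv2.imwrite('pics/g.png',cv2.resize(p['frame'][130:210,220:350],None,fx=6,fy=6,interpolation=cv2.INTER_CUBIC)[:,:,::-1])
"
```

```text
(np.float64(0.48), 107, 189)
[0.498  0.125  0.1657] [-1.1  0.2 -2.5] 0.398 13.0
```

View pics/g.png

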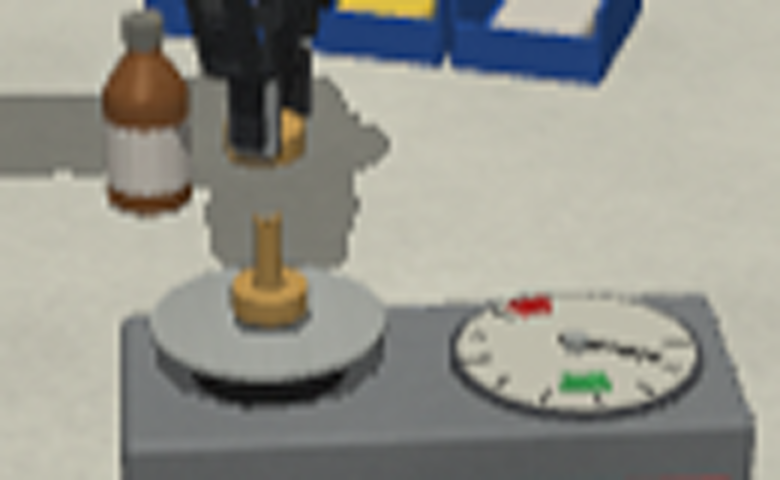

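jog_arm:
  translation:
    - [0,0,-8]
    - [0,0,-16]
    - [0,0,-22]
    - [0,0,-26]
    - [0,0,-28]
    - [0,0,-30]
    - [0,0,-31]
    - [0,0,-32]
    - [0,0,-33]
    - [0,0,-34]
    - [0,0,-34]
  turn: [0,0,0,0,0,0,0,0,0,0,0]

```text
clock: 13.95
position: [0.4979, 0.125, 0.1316]
ee_rot: [0.209, 0.978, 0.001, 0.0]
ft_force: [0.2, -0.4, -1.4]
grip_width: 0.396
```

```bash
python3 -c "
from h import *
print(needle());st()"
```

```text
(np.float64(0.48), 107, 189)
[0.498  0.125  0.1317] [ 0.7  0.7 -0.8] 0.401 14.0
```

jog_arm:
  translation:
    - [0,0,-1.5]
    - [0,0,-3]
    - [0,0,-4.5]
    - [0,0,-6]
    - [0,0,-7]
    - [0,0,-7]
  turn: [0,0,0,0,0,0]

```text
clock: 14.5
position: [0.4979, 0.125, 0.1244]
ee_rot: [0.209, 0.978, 0.001, 0.0]
ft_force: [-0.3, 0.2, -1.1]
grip_width: 0.398
```

```bash
python3 -c "
from h import *
print(needle());st()"
```

```text
(np.float64(0.48), 107, 189)
[0.4979 0.125  0.1245] [ 0.1 -0.1 -1.1] 0.401 14.6
```

jog_arm:
  translation:
    - [0,0,-4]
    - [0,0,-8]
    - [0,0,-12]
    - [0,0,-16]
    - [0,0,-19]
    - [0,0,-21]
    - [0,0,-22]
    - [0,0,-23]
    - [0,0,-23]
  turn: [0,0,0,0,0,0,0,0,0]

```text
clock: 15.3
position: [0.498, 0.125, 0.1015]
ee_rot: [0.209, 0.978, 0.001, 0.0]
ft_force: [-0.6, -0.4, -0.4]
grip_width: 0.399
```

```bash
python3 -c "
from h import *
print(needle());st()"
```

```text
(np.float64(1.0), 84, 190)
[0.498  0.125  0.1016] [ 0.3 -0.8 -0.1] 0.394 15.3
```

jog_arm:
  translation:
    - [0,0,-0.5]
    - [0,0,-0.7]
    - [0,0,-0.7]
  turn: [0,0,0]

```text
clock: 15.6
position: [0.4981, 0.1251, 0.1011]
ee_rot: [0.209, 0.978, 0.001, 0.001]
ft_force: [-0.7, 0.0, -0.3]
grip_width: 0.396
```

jog_arm:
  translation:
    - [0,0,0]
    - [0,0,0]
    - [0,0,0]
    - [0,0,0]
    - [0,0,0]
    - [0,0,0]
  turn: [0,0,0,0,0,0]
  grip: 56

```text
clock: 16.1
position: [0.4981, 0.1251, 0.101]
ee_rot: [0.209, 0.978, 0.001, 0.001]
ft_force: [0.7, 0.8, -0.3]
grip_width: 0.656
```

```bash
python3 -c "
from h import *
p=manip.camera('side');print(needle(p));st()
# sector angle
for n in('side','top'):
  p=manip.camera(n);m=cv2.inRange(cv2.cvtColor(p['frame'],cv2.COLOR_RGB2HSV),(45,90,40),(85,255,255))
  k,l,s,c=cv2.connectedComponentsWithStats(m)
  for i in range(1,k):
    if s[i][4]>12:
      X=at_z(p,c[i],.051);C=np.array([.6435,.1325]) if n=='side' else np.array([.6407,.1336]);d=X[:2]-C;print(n,s[i],X,-np.arctan2(d[1],d[0]),np.hypot(*d))
"
```

```text
(np.float64(0.98), 86, 190)
[0.4981 0.1251 0.1011] [-0.2 -0.1 -0.6] 0.657 16.1
side [314 192   8   3  18] [0.64295404 0.09685217 0.051     ] 1.5861104354739308 0.03565200594313242
top [232 157   6   8  37] [0.63792045 0.09704684 0.051     ] 1.6466915019872685 0.03665868457613894
```

jog_arm:
  translation:
    - [0,0,20]
    - [0,0,45]
    - [0,-15,65]
    - [-5,-50,65]
    - [-10,-90,65]
    - [-15,-130,65]
    - [-20,-170,60]
    - [-26,-210,50]
    - [-32,-250,30]
    - [-37,-290,0]
    - [-41,-325,-30]
    - [-41.5,-332,-57]
  turn: [0,0,0,0,0,0,0,0,0,0,0,0]

```text
clock: 17.25
position: [0.4572, -0.2107, 0.0456]
ee_rot: [0.21, 0.978, 0.0, 0.003]
ft_force: [1.3, 0.3, 1.0]
grip_width: 0.656
```

```bash
python3 -c "
from h import *
p=manip.camera('side');print(needle(p));st()
B=blobs(p)
for k in 'BC':
    x=R[k];u=proj(p,(*x,.011));c=B[np.argmin(((B-u)**2).sum(1))];print(k,fit(p,c,.018,.004,.018,x))
"
```

```text
(np.float64(0.98), 87, 192)
[ 0.4519 -0.2117  0.0376] [-5.2 -0.1 -5. ] 0.657 17.3
B [ 0.55945981 -0.19299172]
C [ 0.45725151 -0.20997933]
```

jog_arm:
  translation:
    - [4,3,0]
    - [4,3,0]
    - [4,3,0]
    - [4,3,0]
  turn: [0,0,0,0]

```text
clock: 17.63
position: [0.4573, -0.2078, 0.0389]
ee_rot: [0.21, 0.978, -0.001, -0.001]
ft_force: [0.2, 0.1, 0.2]
grip_width: 0.658
```

jog_arm:
  translation:
    - [-0.7,0,-12]
    - [-0.7,0,-23]
    - [-0.7,0,-29]
    - [-0.7,0,-29]
    - [-0.7,0,-29]
  turn: [0,0,0,0,0]

```text
clock: 18.05
position: [0.4562, -0.2077, 0.0095]
ee_rot: [0.21, 0.978, -0.001, -0.002]
ft_force: [-0.2, -0.5, -0.3]
grip_width: 0.659
```

jog_arm:
  translation:
    - [0,0,0]
    - [0,0,0]
    - [0,0,0]
    - [0,0,0]
    - [0,0,0]
    - [0,0,0]
    - [0,0,0]
  turn: [0,0,0,0,0,0,0]
  grip: 30

```text
clock: 18.63
position: [0.4564, -0.2078, 0.0098]
ee_rot: [0.21, 0.978, -0.001, -0.002]
ft_force: [-2.5, 0.5, 5.7]
grip_width: 0.394
```

Lift and carry; target TCP (0.498, 0.125).

jog_arm:
  translation:
    - [0,0,20]
    - [0,0,55]
    - [0,5,95]
    - [0,20,125]
    - [5,55,145]
    - [10,95,155]
    - [15,135,158]
    - [20,175,158]
    - [26,215,158]
    - [32,255,158]
    - [38,290,158]
    - [41,320,158]
  turn: [0,0,0,0,0,0,0,0,0,0,0,0]

```text
clock: 19.63
position: [0.4973, 0.1152, 0.1678]
ee_rot: [0.209, 0.978, -0.0, -0.002]
ft_force: [0.5, -0.8, -0.4]
grip_width: 0.392
```

```bash
python3 -c "
from h import *
st();print(needle());st()"
```

```text
[0.4973 0.1152 0.1678] [ 0.5 -0.8 -0.4] 0.392 19.6
(np.float64(0.98), 86, 190)
[0.4971 0.1214 0.1676] [-1.2  6.9 -0.1] 0.397 19.7
```

jog_arm:
  translation:
    - [1,4,0]
    - [1,4,0]
    - [1,4,0]
    - [1,4,0]
    - [1,4,0]
  turn: [0,0,0,0,0]

```text
clock: 20.1
position: [0.4982, 0.1238, 0.1677]
ee_rot: [0.208, 0.978, 0.0, -0.002]
ft_force: [0.2, 0.2, -0.3]
grip_width: 0.392
```

```bash
python3 -c "
from h import *
p=manip.camera('side');print(needle(p));st()
cv2.imwrite('pics/i.png',cv2.resize(p['frame'][130:210,220:350],None,fx=6,fy=6,interpolation=cv2.INTER_CUBIC)[:,:,::-1])
"
```

```text
(np.float64(0.98), 86, 190)
[0.4982 0.124  0.1677] [-0.2 -0.4 -2.1] 0.392 20.1
```

View pics/i.png

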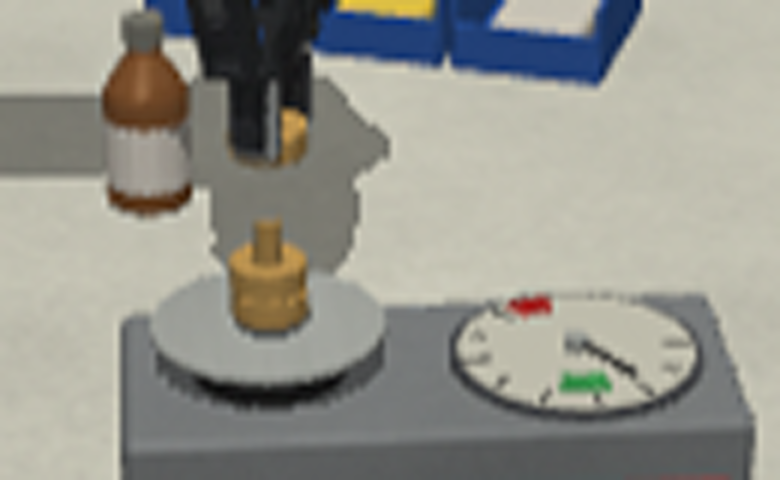

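jog_arm:
  translation:
    - [-0.5,0.8,-8]
    - [-0.5,0.8,-16]
    - [-0.5,0.8,-23]
    - [-0.5,0.8,-28]
    - [-0.5,0.8,-31]
    - [-0.5,0.8,-33]
    - [-0.5,0.8,-34]
    - [-0.5,0.8,-35]
    - [-0.5,0.8,-36]
    - [-0.5,0.8,-37]
    - [-0.5,0.8,-38]
    - [-0.5,0.8,-38]
  turn: [0,0,0,0,0,0,0,0,0,0,0,0]

```text
clock: 21.15
position: [0.4976, 0.1249, 0.1296]
ee_rot: [0.207, 0.978, 0.001, -0.002]
ft_force: [-0.0, 0.2, -0.7]
grip_width: 0.391
```

```bash
python3 -c "
from h import *
print(needle());st()"
```

```text
(np.float64(1.0), 95, 190)
[0.4977 0.1249 0.1297] [-0.4  0.9 -0.6] 0.391 21.2
```

jog_arm:
  translation:
    - [0,0,-2]
    - [0,0,-4]
    - [0,0,-6]
    - [0,0,-8]
    - [0,0,-10]
    - [0,0,-10]
  turn: [0,0,0,0,0,0]

```text
clock: 21.7
position: [0.4974, 0.1248, 0.1192]
ee_rot: [0.207, 0.978, 0.0, -0.002]
ft_force: [-0.5, 0.9, -1.0]
grip_width: 0.391
```

```bash
python3 -c "
from h import *
print(needle());st()"
```

```text
(np.float64(1.02), 90, 190)
[0.4975 0.1249 0.1194] [-0.8  0.3 -1. ] 0.39 21.8
```

jog_arm:
  translation:
    - [0,0,-2]
    - [0,0,-4]
    - [0,0,-5]
    - [0,0,-6]
    - [0,0,-7]
    - [0,0,-7]
  turn: [0,0,0,0,0,0]

```text
clock: 22.25
position: [0.4975, 0.1248, 0.1123]
ee_rot: [0.207, 0.978, 0.0, -0.002]
ft_force: [-0.2, 0.5, -0.5]
grip_width: 0.391
```

```bash
python3 -c "
from h import *
print(needle());st()"
```

```text
(np.float64(1.46), 72, 190)
[0.4975 0.1249 0.1124] [0.1 0.4 0.2] 0.393 22.3
```

jog_arm:
  translation:
    - [0,0,-0.5]
    - [0,0,-1]
    - [0,0,-1]
  turn: [0,0,0]

```text
clock: 22.55
position: [0.4975, 0.1249, 0.1114]
ee_rot: [0.207, 0.978, 0.0, -0.002]
ft_force: [-0.8, -0.6, 0.1]
grip_width: 0.392
```

jog_arm:
  translation:
    - [0,0,0]
    - [0,0,0]
    - [0,0,0]
    - [0,0,0]
    - [0,0,0]
    - [0,0,0]
  turn: [0,0,0,0,0,0]
  grip: 56

```text
clock: 23.05
position: [0.4976, 0.1248, 0.1114]
ee_rot: [0.207, 0.978, 0.0, -0.002]
ft_force: [-0.0, -0.4, -0.2]
grip_width: 0.657
```

jog_arm:
  translation:
    - [0,0,10]
    - [0,0,25]
    - [0,0,50]
    - [0,0,80]
    - [0,0,110]
    - [-20,-20,125]
    - [-40,-40,130]
    - [-60,-60,130]
    - [-60,-60,130]
    - [-60,-60,130]
    - [-60,-60,130]
    - [-60,-60,130]
  turn: [0,0,0,0,0,0,0,0,0,0,0,0]

```text
clock: 24.05
position: [0.4379, 0.0655, 0.2416]
ee_rot: [0.207, 0.978, 0.0, -0.002]
ft_force: [-0.3, -0.0, -0.2]
grip_width: 0.655
```

```bash
python3 -c "
from h import *
p=manip.camera('side');print(needle(p));st()
cv2.imwrite('pics/j.png',cv2.resize(p['frame'][150:300,220:350],None,fx=4,fy=4,interpolation=cv2.INTER_CUBIC)[:,:,::-1])
"
```

```text
(np.float64(1.5), 76, 190)
[0.4379 0.0655 0.2414] [ 0.2 -0.1  0.2] 0.655 24.1
```

View pics/j.png

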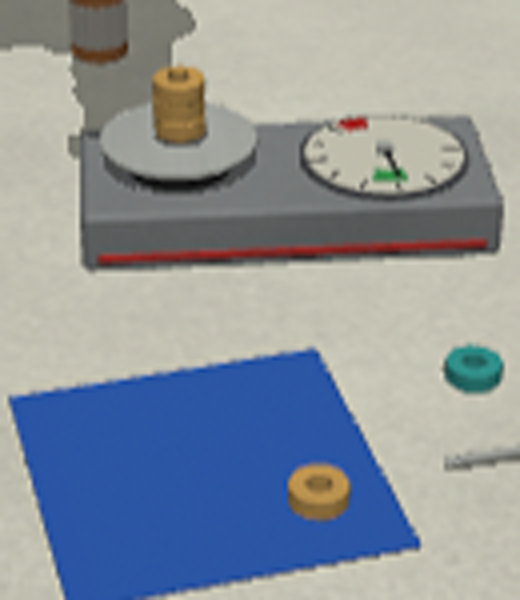

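Three rings are stacked flat (crop pixel 179,105). The needle points into the green sector (390,170), and the spare ring lies on the mat (319,490). Handing in.

```bash
python3 -c "
from h import *
print(manip.hand_in())"
```

```text
the job is handed in; nothing more can be done
None
```

I threaded three brass rings onto the spindle one at a time, pressed each fully down before letting go, and handed the job in at about 24 s. The fourth ring is still on the mat.

- **Finding the spindle:** the first ring touched the spindle's top and pressed the needle to about 1.0 rad. I then slid it 3 mm along x and it dropped over. The second and third rings went straight on, and the needle never came near the red.
- **Needle:** it read about 0.48, 0.98 and 1.50 rad after one, two and three rings. I measured the middle of the sector at about 1.59 rad from the side camera and 1.65 rad from the top camera. The top value is slightly above the stated 1.62 limit, but both put the needle inside the sector's 0.30 rad reach.
- **Last picture:** it shows the three rings stacked flat, the needle in the green and the gripper clear of everything. I never moved near the bottle, the box of teeth or the screwdriver, but I did not measure them again at the end.
- **Camera disagreement:** the two cameras differed by about 3 mm in x. I used the side camera's positions for the second and third rings because they agreed with where the spindle was felt.

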